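Seat a brass plate on its pins and hold a sprung probe on its marked spot

ROBOT

A 6-joint arm with a two-finger parallel gripper is mounted at the origin on the work surface. World frame = base frame: x ahead of the robot, y to its left, z up, the work surface at z = 0. Lengths are in mm, angles in degrees, forces in N, time in s.
With the tool pointing down it reaches from about 300 to 850 mm from the base axis. Payload 4.2 kg.
Tool frame: the origin (TCP) lies at the very end of the fingers, on their centre line; the grasp point (between the pads) lies 19 mm behind it; z points along the fingers, y is the line along which they close (so a half turn about z gives the same grasp; the last joint's range is limited). The gripper opens to 91 mm and grips with 3 to 60 N. Pads are 32 mm wide; open, the fingers measure 118 mm over their backs; the gripper's body (76 mm by 178 mm) begins 60 mm behind the grasp point.
Start: joints at [65.489, 18.312, 89.639, -0, 72.044, -1.146], TCP at [228.044, 527.863, 213.976] pointing down, gripper open.
Joint ranges: [-177.97, 177.97], [-48.28, 115.42], [12.27, 149.76], [-77.06, 257.06], [2.81, 150.46], [-146.56, 146.56]. Speed limits (degrees/s): [147.25, 147.25, 180, 180, 180, 180].

INTERFACE

Orientations are given as [roll, pitch, yaw] about the fixed x, y, z axes, in that order (R = Rz(yaw) Ry(pitch) Rx(roll)).
In Python, from workcell import env, grab_frame gives the robot as it stands. The module is installed in compiled form; this text tells all that it offers.
- The arm moves only by the tool move_arm, never from a script. Its argument "plan" is a list of rows, each an object of numbers: "tx", "ty", "tz": the shift along the tool's x, y, z in cm; "wx", "wy", "wz": the turn, a rotation vector about the tool's x, y, z in rad. In form: [{"tx": .., "ty": .., "tz": .., "wx": .., "wy": .., "wz": ..}, ...]. A call has 1 to 12 rows; each row shifts and turns the commanded pose from where the row before left it, along the tool's axes as they then stand; what a row does not reach is not made up. A row lasts 1/12 s, in which the tool goes at most 41.7 mm and 7.16 degrees, less where a joint would pass 70% of its speed; a pose out of reach is approached as far as the arm can. A call is refused whole if a number of a shift passes 4.17 or a number of a turn 0.125, either way. A call with a gripper value outside its range is refused whole. "gripper" is the finger opening in cm, from 0 to 9.12, set as the call begins (left out, the last holds). The fingers move at their own pace and stop on an object; "force" is the grip in N (left out, the last holds). Time passes only in rows, so rows that do not move let the fingers close. It gives the time, the measured TCP pose, the force, the opening and the grip force at its end, in the units of the state.
- env.state(): the state, without advancing time (a new reading comes with each control period).
- grab_frame(name): name is "scene" or "side" or "wrist"; returns a dict with "color" (384x512x3 uint8, red, green, blue), "vfov" (degrees; the focal length in pixels is half the picture's height over the tangent of half this angle, whatever the lens; pixels are square), "cx", "cy" (the principal point, pixels), "view" (4x4, takes a point from world to camera coordinates). Camera axes: x right, y up, looking along -z (the intrinsics and any distortion apply to the point x, -y, -z); pixel columns grow to the right and rows downward; lengths in mm; the calibration is good to about 2 mm. A picture is of the moment at which its call begins. There is no depth.
- env.job_done(): hands the job in; it is judged then, once.
The state is a dict: "time_s": time; "qpos": joint angles; "qvel": joint speeds; "effort": joint torques, N m; "ee_pos": TCP position; "ee_rot": TCP orientation; "force": force on the tool from outside, world axes, zero at the start; "torque": the same for the moment, N m; "gripper_width": finger opening in mm; "gripper_force": force on a finger pad.
Only numpy, scipy, OpenCV 4.12 (cv2) and the standard library are available. Lean on these libraries where they do the work, as an engineer would, in place of code of your own. Each camera call takes 0.05 s, during which the arm holds its last target. There are 200 camera calls.

TASK

Take the brass plate by its handle and lower it, without dropping it, over the two locating pins of the steel fixture until it lies flush on the block (either way round), then let go of it. Then draw the probe up out of its stand and hold it upright with its tip on the centre of the ringed spot on the plate, pressing lightly so that the sprung tip goes in about halfway. Finish while still holding the probe there, steady, and leave the dish, the tin, the bur block and the hammer alone.

Things in the scene. Friction and masses are not known exactly. Their poses are not given: they have to be found in the camera images.
- plate: Loose brass plate, 110 (x) x 64 (y) x 8 mm, about 0.6 kg, flat on the bench at the start. Origin: centre of its underside, z up. Handle: an upright rib in the middle of its top, 40 long (along x), 14 wide (y), 32 high, its top 40 mm above the underside. Two 10 mm through holes at x = +42 and -42 mm, y = 0. Fits the pins either way round.
- spot (a point): Centre of the ringed spot on the plate's top face: a dark ring of 16 mm outer diameter with a dark dot in the middle, at plate (30, -20, 8) mm, beside one end of the handle. Axes as the plate's; it moves with the plate. The only such mark.
- seat (a point): Centre of the top face of the fixture, a steel block fixed to the bench, 150 (x) x 95 (y) x 25 mm high; z up. On it two upright 8 mm pins at x = +42 and -42 mm, y = 0, standing 17 mm above the block, the upper 7 mm tapering to 3 mm. With the plate flush, its origin lies at this point, its x along the seat's x, either way.
- stand: Aluminium probe stand fixed to the bench, 70 x 70 mm, a bridge whose top is 82 mm above the bench with one vertical hole of 17 mm diameter in the middle, in which the probe hangs. Origin: centre of its underside, on the bench, below the hole; z up. The plate and the stand may change sides.
- probe: Loose cordless probe, 0.12 kg, hanging upright in the stand. Black square grip 20 x 20 mm, z = 0 to +55 mm, its faces along x and y; below it a round steel barrel, 14 mm diameter, to z = -50 mm, then the sprung tip to -68 mm. Origin: centre of the grip's underside, the shoulder that rests on the stand's top. z points up, away from the tip.
- probe_tip (a point): Outer end of the probe's sprung tip, a steel pin of 6 mm diameter with a round end, 18 mm out of the barrel when free, at z = -68 mm in the probe's frame on its axis. It slides into the barrel when pressed. Axes as the probe's.
- plunger (a joint): How far the probe's sprung tip is pushed in, in m: 0 free, 0.012 fully in, grows when pressed. The spring gives 1.5 N at first contact, 3 N at 6 mm and 4.5 N at 12 mm.
- dish: Bystander: white ceramic dish, 90 mm across, 28 mm high. Origin: centre of its underside.
- tin: Bystander: yellow round tin, 60 mm diameter, 60 mm high. Origin: centre of its underside.
- bur_block: Bystander: dark wooden block 60 x 80 x 25 mm with twelve upright steel burs, 51 mm high in all. Origin: centre of its underside.
- hammer: Bystander: hammer 220 mm long, lying on the bench. Its own x axis runs along the handle towards the head.

How it is judged:
By the outcome, as a careful person would: the job done as asked, in the order asked, and still so for the second after the job is handed in, while the arm keeps its last pose, push and grip.
It also fails if it takes over 58 s, if anything falls off the work surface, if the arm or the gripper's body presses on something with over 40 N, if the wrist force passes 120 N, or if a joint passes its speed limit or range.

## Working session

There is one attempt and no reset: what is moved stays moved. The work goes in short steps, Python scripts to look and compute and a tool call to move; the robot and the scene stay as the last step left them, time stands still between calls to the robot, and variables do not carry over. Pictures are saved under pics/ and viewed, at most 10 in all, crops included, and the job is handed in when it is done.

Besides the shell and the picture viewer there is one more tool, called after ">>>" in YAML: its name, and indented under it one key for each argument. move_arm: Moves the arm, as the interface text tells. Its arguments: {"type":"object","properties":{"plan":{"type":"array","items":{"type":"object","properties":{"tx":{"type":"number"},"ty":{"type":"number"},"tz":{"type":"number"},"wx":{"type":"number"},"wy":{"type":"number"},"wz":{"type":"number"}}}},"gripper":{"type":"number"},"force":{"type":"number"}},"required":["plan"]}

```bash
mkdir -p pics; cat > h.py <<'E'
import numpy as np, cv2, os
from workcell import env, grab_frame
def K(f):
    h,w=f["color"].shape[:2]; fl=h/2/np.tan(np.radians(f["vfov"])/2)
    return fl,f["cx"],f["cy"]
def grab(n):
    f=grab_frame(n); return f
def ray(f,u,v):
    fl,cx,cy=K(f); d=np.array([(u-cx)/fl,-(v-cy)/fl,-1.0])
    V=np.array(f["view"]); R=V[:3,:3]; t=V[:3,3]
    return -R.T@t, R.T@d
def onz(f,u,v,z):
    c,d=ray(f,u,v); s=(z-c[2])/d[2]; return c+s*d
def proj(f,p):
    fl,cx,cy=K(f); V=np.array(f["view"]); q=V[:3,:3]@np.array(p,float)+V[:3,3]
    return np.array([cx+fl*q[0]/-q[2], cy-fl*q[1]/-q[2]])
def tri(obs):
    A=np.zeros((3,3));b=np.zeros(3)
    for f,u,v in obs:
        c,d=ray(f,u,v); d=d/np.linalg.norm(d); P=np.eye(3)-np.outer(d,d); A+=P;b+=P@c
    p=np.linalg.solve(A,b); return p
def save(f,n): cv2.imwrite("pics/"+n,f["color"][:,:,::-1])
E
python3 - <<'E'
from h import *
import pickle
fs={n:grab(n) for n in("scene","side","wrist")}
pickle.dump(fs,open("f0.pkl","wb"))
im=np.hstack([fs[n]["color"] for n in("scene","side")])
for n in fs:
    f=fs[n]; print(n,{k:f[k] for k in f if k not in("color","view")},ray(f,256,192)); save(f,"a_%s.png"%n)
print(env.state())
E
```

```text
scene {'vfov': 44.098484136954454, 'cx': 251.50066431231255, 'cy': 194.35005270780465} (array([1363.91833702,  664.0945051 ,  867.50154351]), array([-0.58541184, -0.51933811, -0.62265204]))
side {'vfov': 49.09133721998797, 'cx': 258.7402275513693, 'cy': 194.7807896486836} (array([ 261.50441811, -753.06243968,  524.30610736]), array([ 0.39156828,  0.79711495, -0.45974805]))
wrist {'vfov': 61.8915615071408, 'cx': 258.1931223459031, 'cy': 188.87034297095948} (array([166.97375858, 554.31620558, 383.81656771]), array([ 0.22235393, -0.10426276, -0.96944852]))
{'time_s': 0.15, 'qpos': array([ 6.54901091e+01,  1.83444879e+01,  8.96894370e+01,  7.88421309e-04,
        7.20432194e+01, -1.14713496e+00]), 'qvel': array([-0.00610283, -0.12828043, -0.27232914,  0.10258959, -0.05709546,
        0.00079913]), 'effort': array([ 9.92264759e-04, -4.12770331e+01, -2.32155848e+01,  7.27228937e-02,
        4.33287397e-02, -1.05858608e-04]), 'ee_pos': array([227.87116024, 527.52040248, 213.30695564]), 'ee_rot': array([-1.79922886e+02, -2.29396120e-03,  1.56636999e+02]), 'force': array([0.22034376, 1.02019424, 0.4209759 ]), 'torque': array([0.00345162, 0.01545507, 0.03825376]), 'gripper_force': 0.0, 'gripper_width': 91.0843039006061}
```

View pics/a_scene.png

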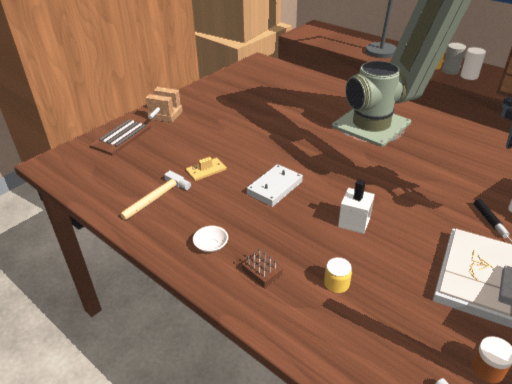

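View pics/a_side.png

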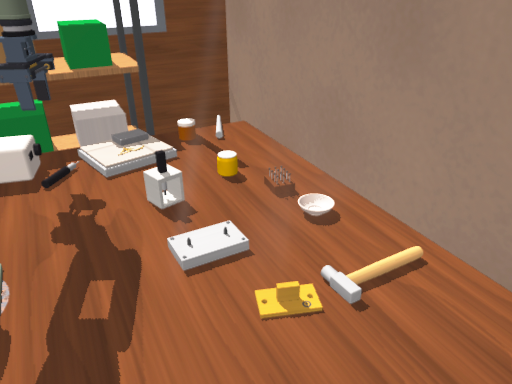

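The scene view shows the plate at (207,168), fixture at (275,184) and the stand with its probe at (357,205). The side view shows the plate at (288,300) with its ring at about (307,303), the fixture pins at about (189,241) and (226,231), and the stand at (164,187).

```bash
python3 - <<'E'
from h import *
import pickle
fs=pickle.load(open("f0.pkl","rb"))
A,B=fs["scene"],fs["side"]
def p(n,*a): print(n,np.round(np.array(a),1).tolist())
p("plate tri",tri([(A,207,170),(B,288,302)])); 
p("fix",onz(A,275,184,25),onz(B,208,243,25))
p("stand",tri([(A,360,183),(B,161,154)]),onz(A,357,194,82),onz(B,163,172,82))
p("dish",onz(A,211,238,28)); p("bur",onz(A,262,265,25)); p("tin",onz(A,338,266,60)); p("hammer head",onz(A,177,180,15),onz(A,125,213,15))
for n,f,z in(("scene",A,8),("side",B,8)):
    h=cv2.cvtColor(f["color"],cv2.COLOR_RGB2HSV); m=cv2.inRange(h,(18,140,90),(32,255,255))
    k,l,s,c=cv2.connectedComponentsWithStats(m)
    for i in range(1,k):
        if s[i,4]>60: p(n,s[i],onz(f,*c[i],z))
E
```

```text
plate tri [[565.1, -253.0, -1.4]]
fix [[508.1, -20.6, 25.0], [493.8, -49.0, 25.0]]
stand [[478.4, 227.9, 130.5], [461.5, 218.3, 82.0], [478.8, 221.3, 82.0]]
dish [[790.0, -0.9, 28.0]]
bur [[774.5, 156.1, 25.0]]
tin [[689.5, 311.3, 60.0]]
hammer head [[670.7, -266.7, 15.0], [864.6, -263.5, 15.0]]Traceback (most recent call last):
  File "<stdin>", line 14, in <module>
  File "<stdin>", line 5, in p
ValueError: setting an array element with a sequence. The requested array has an inhomogeneous shape after 1 dimensions. The detected shape was (2,) + inhomogeneous part.
```

View pics/a_wrist.png

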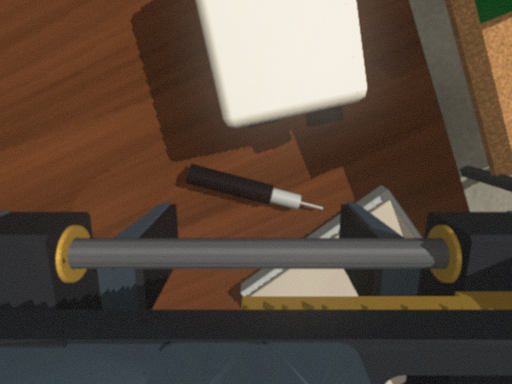

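```bash
cat >> h.py <<'E'
def rows(target,yaw,n,p0=None,y0=None):
    """rows in tool axes (cm, rad) from present pose to target xyz and yaw (tool down); returns text"""
    s=env.state(); p=np.array(s["ee_pos"] if p0 is None else p0,float); y=s["ee_rot"][2] if y0 is None else y0
    dy=yaw-y; d=(np.array(target,float)-p)/n; out=[]
    for i in range(n):
        a=np.radians(y+dy*i/n)
        out.append([round(v,2) for v in((d[0]*np.cos(a)+d[1]*np.sin(a))/10,(d[0]*np.sin(a)-d[1]*np.cos(a))/10,-d[2]/10)]+[round(np.radians(-dy/n),4)])
    for r in out: print(r)
E
python3 - <<'E'
from h import *
import pickle
fs=pickle.load(open("f0.pkl","rb"))
rows([450,-145,220],0,24)
for n,z in(("scene",8),("side",8)):
    f=fs[n]
    h=cv2.cvtColor(f["color"],cv2.COLOR_RGB2HSV); m=cv2.inRange(h,(15,120,90),(35,255,255))
    k,l,s,c=cv2.connectedComponentsWithStats(m)
    for i in range(1,k):
        if s[i,4]>100: print(n,s[i],onz(f,*c[i],z).round())
E
```

```text
[np.float64(-1.96), np.float64(-2.21), np.float64(-0.03), np.float64(0.1139)]
[np.float64(-2.2), np.float64(-1.97), np.float64(-0.03), np.float64(0.1139)]
[np.float64(-2.41), np.float64(-1.71), np.float64(-0.03), np.float64(0.1139)]
[np.float64(-2.59), np.float64(-1.42), np.float64(-0.03), np.float64(0.1139)]
[np.float64(-2.73), np.float64(-1.12), np.float64(-0.03), np.float64(0.1139)]
[np.float64(-2.84), np.float64(-0.8), np.float64(-0.03), np.float64(0.1139)]
[np.float64(-2.91), np.float64(-0.47), np.float64(-0.03), np.float64(0.1139)]
[np.float64(-2.95), np.float64(-0.14), np.float64(-0.03), np.float64(0.1139)]
[np.float64(-2.94), np.float64(0.2), np.float64(-0.03), np.float64(0.1139)]
[np.float64(-2.9), np.float64(0.53), np.float64(-0.03), np.float64(0.1139)]
[np.float64(-2.82), np.float64(0.86), np.float64(-0.03), np.float64(0.1139)]
[np.float64(-2.71), np.float64(1.17), np.float64(-0.03), np.float64(0.1139)]
[np.float64(-2.56), np.float64(1.47), np.float64(-0.03), np.float64(0.1139)]
[np.float64(-2.37), np.float64(1.75), np.float64(-0.03), np.float64(0.1139)]
[np.float64(-2.16)
[... 374 characters left out ...]
at64(-0.73), np.float64(2.86), np.float64(-0.03), np.float64(0.1139)]
[np.float64(-0.4), np.float64(2.92), np.float64(-0.03), np.float64(0.1139)]
[np.float64(-0.07), np.float64(2.95), np.float64(-0.03), np.float64(0.1139)]
[np.float64(0.27), np.float64(2.94), np.float64(-0.03), np.float64(0.1139)]
[np.float64(0.6), np.float64(2.89), np.float64(-0.03), np.float64(0.1139)]
scene [186 157  41  24 456] [ 565. -252.    8.]
scene [324 268  28  25 443] [691. 314.   8.]
side [ 48  52  89  22 534] [ 575. 2304.    8.]
side [ 51 134  29  17 325] [279. 798.   8.]
side [217 155  21  22 385] [699. 334.   8.]
side [350 246  73  38 683] [ 788. -266.    8.]
side [ 254  281   69   38 1884] [ 564. -258.    8.]
```

>>> move_arm:
  plan:
    - {"tx": -1.96,"ty": -2.21,"wz": 0.114}
    - {"tx": -2.2,"ty": -1.97,"wz": 0.114}
    - {"tx": -2.41,"ty": -1.71,"wz": 0.114}
    - {"tx": -2.59,"ty": -1.42,"wz": 0.114}
    - {"tx": -2.73,"ty": -1.12,"wz": 0.114}
    - {"tx": -2.84,"ty": -0.8,"wz": 0.114}
    - {"tx": -2.91,"ty": -0.47,"wz": 0.114}
    - {"tx": -2.95,"ty": -0.14,"wz": 0.114}
    - {"tx": -2.94,"ty": 0.2,"wz": 0.114}
    - {"tx": -2.9,"ty": 0.53,"wz": 0.114}
    - {"tx": -2.82,"ty": 0.86,"wz": 0.114}
    - {"tx": -2.71,"ty": 1.17,"wz": 0.114}

```text
schema error: expected keys tx, ty, tz, wx, wy, wz
```

>>> move_arm:
  plan:
    - {"tx": -2.56,"ty": 1.47,"wz": 0.114}
    - {"tx": -2.37,"ty": 1.75,"wz": 0.114}
    - {"tx": -2.16,"ty": 2.01,"wz": 0.114}
    - {"tx": -1.92,"ty": 2.25,"wz": 0.114}
    - {"tx": -1.65,"ty": 2.45,"wz": 0.114}
    - {"tx": -1.36,"ty": 2.62,"wz": 0.114}
    - {"tx": -1.05,"ty": 2.76,"wz": 0.114}
    - {"tx": -0.73,"ty": 2.86,"wz": 0.114}
    - {"tx": -0.4,"ty": 2.92,"wz": 0.114}
    - {"tx": -0.07,"ty": 2.95,"wz": 0.114}
    - {"tx": 0.27,"ty": 2.94,"wz": 0.114}
    - {"tx": 0.6,"ty": 2.89,"wz": 0.114}

```text
schema error: expected keys tx, ty, tz, wx, wy, wz
```

>>> move_arm:
  plan:
    - {}
    - {}
    - {}

```text
schema error: expected keys tx, ty, tz, wx, wy, wz
```

```bash
python3 - <<'E'
from h import *
import pickle
f=grab("wrist"); pickle.dump(f,open("f1.pkl","wb")); save(f,"w1.png"); s=env.state(); print(s["time_s"],s["ee_pos"],s["ee_rot"],s["qvel"].round(1),ray(f,256,192))
E
```

```text
0.2 [227.92630714 527.57732749 213.44256025] [-1.79938951e+02 -3.93037253e-05  1.56635112e+02] [-0.1 -0.  -0.2 -0.  -0.  -0. ] (array([166.98716984, 554.34635086, 383.92800953]), array([ 0.2224525 , -0.1040418 , -0.96944964]))
```

View pics/w1.png

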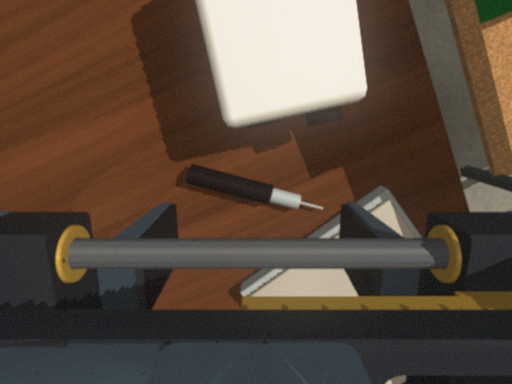

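The picture is unchanged because the calls were refused: every row needs all six keys. I'll resend them.

>>> move_arm:
  plan:
    - {"tx": -1.96,"ty": -2.21,"tz": 0,"wx": 0,"wy": 0,"wz": 0.114}
    - {"tx": -2.2,"ty": -1.97,"tz": 0,"wx": 0,"wy": 0,"wz": 0.114}
    - {"tx": -2.41,"ty": -1.71,"tz": 0,"wx": 0,"wy": 0,"wz": 0.114}
    - {"tx": -2.59,"ty": -1.42,"tz": 0,"wx": 0,"wy": 0,"wz": 0.114}
    - {"tx": -2.73,"ty": -1.12,"tz": 0,"wx": 0,"wy": 0,"wz": 0.114}
    - {"tx": -2.84,"ty": -0.8,"tz": 0,"wx": 0,"wy": 0,"wz": 0.114}
    - {"tx": -2.91,"ty": -0.47,"tz": 0,"wx": 0,"wy": 0,"wz": 0.114}
    - {"tx": -2.95,"ty": -0.14,"tz": 0,"wx": 0,"wy": 0,"wz": 0.114}
    - {"tx": -2.94,"ty": 0.2,"tz": 0,"wx": 0,"wy": 0,"wz": 0.114}
    - {"tx": -2.9,"ty": 0.53,"tz": 0,"wx": 0,"wy": 0,"wz": 0.114}
    - {"tx": -2.82,"ty": 0.86,"tz": 0,"wx": 0,"wy": 0,"wz": 0.114}
    - {"tx": -2.71,"ty": 1.17,"tz": 0,"wx": 0,"wy": 0,"wz": 0.114}

```text
time_s: 1.2
ee_pos: [338.9, 190.1, 214.0]
ee_rot: [180.0, -0.0, 77.9]
force: [-0.1, -0.6, 0.1]
gripper_width: 91.0
gripper_force: 0.0
```

>>> move_arm:
  plan:
    - {"tx": -2.56,"ty": 1.47,"tz": 0,"wx": 0,"wy": 0,"wz": 0.114}
    - {"tx": -2.37,"ty": 1.75,"tz": 0,"wx": 0,"wy": 0,"wz": 0.114}
    - {"tx": -2.16,"ty": 2.01,"tz": 0,"wx": 0,"wy": 0,"wz": 0.114}
    - {"tx": -1.92,"ty": 2.25,"tz": 0,"wx": 0,"wy": 0,"wz": 0.114}
    - {"tx": -1.65,"ty": 2.45,"tz": 0,"wx": 0,"wy": 0,"wz": 0.114}
    - {"tx": -1.36,"ty": 2.62,"tz": 0,"wx": 0,"wy": 0,"wz": 0.114}
    - {"tx": -1.05,"ty": 2.76,"tz": 0,"wx": 0,"wy": 0,"wz": 0.114}
    - {"tx": -0.73,"ty": 2.86,"tz": 0,"wx": 0,"wy": 0,"wz": 0.114}
    - {"tx": -0.4,"ty": 2.92,"tz": 0,"wx": 0,"wy": 0,"wz": 0.114}
    - {"tx": -0.07,"ty": 2.95,"tz": 0,"wx": 0,"wy": 0,"wz": 0.114}
    - {"tx": 0.27,"ty": 2.94,"tz": 0,"wx": 0,"wy": 0,"wz": 0.114}
    - {"tx": 0.6,"ty": 2.89,"tz": 0,"wx": 0,"wy": 0,"wz": 0.114}

```text
time_s: 2.2
ee_pos: [449.3, -146.5, 213.8]
ee_rot: [-180.0, 0.0, -0.5]
force: [0.2, -0.2, 0.7]
gripper_width: 91.3
gripper_force: 0.0
```

>>> move_arm:
  plan:
    - {"tx": 0,"ty": 0,"tz": 0,"wx": 0,"wy": 0,"wz": 0}
    - {"tx": 0,"ty": 0,"tz": 0,"wx": 0,"wy": 0,"wz": 0}
    - {"tx": 0,"ty": 0,"tz": 0,"wx": 0,"wy": 0,"wz": 0}

```text
time_s: 2.45
ee_pos: [448.8, -144.6, 213.6]
ee_rot: [-179.9, 0.1, -0.1]
force: [-0.4, 0.3, 0.1]
gripper_width: 91.0
gripper_force: 0.0
```

```bash
python3 - <<'E'
from h import *
import pickle
f=grab("wrist"); pickle.dump(f,open("f1.pkl","wb")); save(f,"w2.png"); s=env.state(); print(s["time_s"],s["ee_pos"],s["ee_rot"],s["qvel"].round(1),ray(f,256,192))
E
```

```text
2.5 [ 448.74232357 -144.21631751  213.72774413] [-1.79956395e+02  4.41781743e-02 -5.13277372e-02] [ 0.7 -0.4  0.1 -0.1 -0.2  0.1] (array([ 514.60767137, -144.42071656,  384.13384839]), array([-0.24621477,  0.00854012, -0.96925114]))
```

View pics/w2.png

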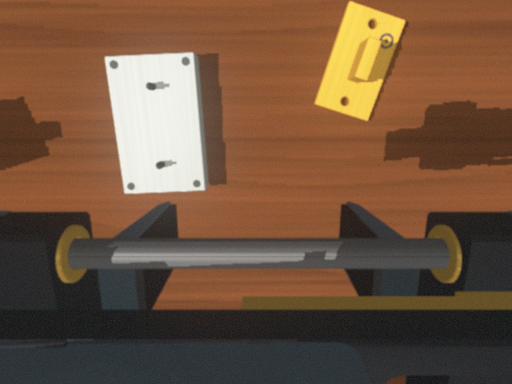

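The wrist view shows the fixture at left with screws at (114,65), (186,61), (197,184), (131,186) and pins at about (152,86) and (161,164). The plate is upper right, with holes at (372,24) and (345,101) and the ring at (386,41).

```bash
cat >> h.py <<'E'
def blobs(f,x0,y0,x1,y1,thr,amin=12,amax=400):
    g=cv2.cvtColor(f["color"],cv2.COLOR_RGB2GRAY)[y0:y1,x0:x1]
    k,l,s,c=cv2.connectedComponentsWithStats((g<thr).astype(np.uint8))
    return [(s[i,4],(c[i]+[x0,y0]).round(1)) for i in range(1,k) if amin<s[i,4]<amax]
def plate_mask(f):
    h=cv2.cvtColor(f["color"],cv2.COLOR_RGB2HSV); m=cv2.inRange(h,(18,130,110),(34,255,255)); m[215:]=0
    k,l,s,c=cv2.connectedComponentsWithStats(m)
    i=1+np.argmax(s[1:,4]); m=(l==i).astype(np.uint8)
    cs,_=cv2.findContours(m,cv2.RETR_EXTERNAL,cv2.CHAIN_APPROX_NONE); return max(cs,key=cv2.contourArea)[:,0,:]
def white_mask(f,thr=150):
    h=cv2.cvtColor(f["color"],cv2.COLOR_RGB2HSV); m=((h[:,:,1]<60)&(h[:,:,2]>thr)).astype(np.uint8); m[212:]=0
    k,l,s,c=cv2.connectedComponentsWithStats(m); i=1+np.argmax(s[1:,4]); m=(l==i).astype(np.uint8)
    cs,_=cv2.findContours(m,cv2.RETR_EXTERNAL,cv2.CHAIN_APPROX_NONE); return max(cs,key=cv2.contourArea)[:,0,:]
def rect(f,c,z):
    P=np.array([onz(f,u,v,z)[:2] for u,v in c],np.float32); return cv2.minAreaRect(P)
E
python3 - <<'E'
from h import *
import pickle
f=pickle.load(open("f1.pkl","rb"))
print("plate",rect(f,plate_mask(f),8)); print("fix",rect(f,white_mask(f),25))
for b in blobs(f,312,0,410,125,110): print("P",b,onz(f,*b[1],8).round(1))
for b in blobs(f,108,55,208,192,100): print("F",b,onz(f,*b[1],25).round(1),onz(f,*b[1],42).round(1))
E
```

```text
plate ((565.8001708984375, -254.27645874023438), (66.10459899902344, 110.93306732177734), 72.82164764404297)
fix ((498.26495361328125, -32.05274963378906), (149.69741821289062, 94.64027404785156), 2.4030773639678955)
P (np.int32(35), array([371.1,  23.8])) [ 605.3 -265.1    8. ]
P (np.int32(34), array([386.5,  45.6])) [ 583.6 -283.7    8. ]
P (np.int32(28), array([343.4, 101. ])) [ 525.4 -240.4    8. ]
F (np.int32(28), array([151.5,  86. ])) [540.6 -29.6  25. ] [539.3 -35.1  42. ]
F (np.int32(28), array([160.2, 164.4])) [455.7 -32.7  25. ] [458.5 -38.   42. ]
```

```bash
python3 - <<'E'
from h import *
rows([508,-235,160],-17.2,4)
E
```

```text
[np.float64(1.48), np.float64(2.27), np.float64(1.34), np.float64(0.0748)]
[np.float64(1.65), np.float64(2.15), np.float64(1.34), np.float64(0.0748)]
[np.float64(1.81), np.float64(2.02), np.float64(1.34), np.float64(0.0748)]
[np.float64(1.95), np.float64(1.88), np.float64(1.34), np.float64(0.0748)]
```

>>> move_arm:
  plan:
    - {"tx": 1.48,"ty": 2.27,"tz": 1.34,"wx": 0,"wy": 0,"wz": 0.075}
    - {"tx": 1.65,"ty": 2.15,"tz": 1.34,"wx": 0,"wy": 0,"wz": 0.075}
    - {"tx": 1.81,"ty": 2.02,"tz": 1.34,"wx": 0,"wy": 0,"wz": 0.075}
    - {"tx": 1.95,"ty": 1.88,"tz": 1.34,"wx": 0,"wy": 0,"wz": 0.075}
    - {"tx": 0,"ty": 0,"tz": 0,"wx": 0,"wy": 0,"wz": 0}
    - {"tx": 0,"ty": 0,"tz": 0,"wx": 0,"wy": 0,"wz": 0}
    - {"tx": 0,"ty": 0,"tz": 0,"wx": 0,"wy": 0,"wz": 0}

```text
time_s: 3.08
ee_pos: [508.0, -234.5, 160.5]
ee_rot: [-180.0, 0.0, -17.2]
force: [1.0, 0.7, 1.1]
gripper_width: 91.5
gripper_force: 0.0
```

```bash
python3 - <<'E'
from h import *
import pickle
f=grab("wrist"); pickle.dump(f,open("f2.pkl","wb")); save(f,"w3.png"); s=env.state(); print(s["time_s"],s["ee_pos"],s["ee_rot"],s["qvel"].round(1))
c=plate_mask(f); print("plate",rect(f,c,8))
x0,y0=c.min(0);x1,y1=c.max(0);print(x0,y0,x1,y1)
bs=blobs(f,x0,y0,x1,y1,110)
for b in bs: print("P",b,onz(f,*b[1],8).round(1))
g=pickle.load(open("f1.pkl","rb"))
for o in((371.1,23.8),(343.4,101.0)):
    u=min(bs,key=lambda b:np.linalg.norm(onz(f,*b[1],8)-onz(g,*o,8)))[1]; print(u,tri([(g,*o),(f,*u)]).round(1))
E
```

```text
3.1333 [ 508.08823108 -234.50165599  160.9910314 ] [-1.79976705e+02 -9.37115302e-03 -1.71921378e+01] [ 0.  -0.7 -0.1 -0.1 -0.2  0.1]
plate ((565.5385131835938, -254.6221923828125), (64.7354965209961, 110.12330627441406), 72.83982849121094)
227 56 295 171
P (np.int32(41), array([260. ,  71.6])) [ 605.2 -265.7    8. ]
P (np.int32(17), array([284.6,  88.4])) [ 583.6 -283.9    8. ]
P (np.int32(25), array([294., 156.])) [ 517.8 -274.9    8. ]
P (np.int32(36), array([260.1, 158.1])) [ 525.9 -241.5    8. ]
[260.   71.6] [ 605.5 -265.7    6.4]
[260.1 158.1] [ 525.4 -241.3    4.4]
```

View pics/w3.png

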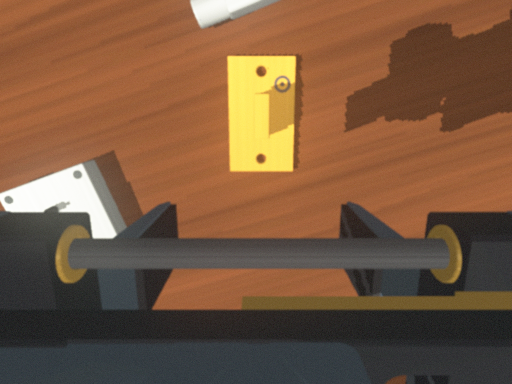

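The wrist view shows the plate upright at columns 228–295, rows 56–171, with holes at (260,72) and (260,158), now aligned with the tool. Next I'll grasp it.

```bash
python3 - <<'E'
from h import *
rows([565.5,-254,12],-17.1,5)
E
```

```text
[np.float64(1.21), np.float64(0.03), np.float64(2.98), np.float64(-0.0003)]
[np.float64(1.21), np.float64(0.03), np.float64(2.98), np.float64(-0.0003)]
[np.float64(1.21), np.float64(0.03), np.float64(2.98), np.float64(-0.0003)]
[np.float64(1.21), np.float64(0.03), np.float64(2.98), np.float64(-0.0003)]
[np.float64(1.21), np.float64(0.03), np.float64(2.98), np.float64(-0.0003)]
```

>>> move_arm:
  plan:
    - {"tx": 3.03,"ty": 0.07,"tz": 2.4,"wx": 0,"wy": 0,"wz": 0}
    - {"tx": 3.02,"ty": 0.08,"tz": 2.5,"wx": 0,"wy": 0,"wz": 0}
    - {"tx": 0,"ty": 0,"tz": 3.0,"wx": 0,"wy": 0,"wz": 0}
    - {"tx": 0,"ty": 0,"tz": 3.0,"wx": 0,"wy": 0,"wz": 0}
    - {"tx": 0,"ty": 0,"tz": 2.5,"wx": 0,"wy": 0,"wz": 0}
    - {"tx": 0,"ty": 0,"tz": 1.0,"wx": 0,"wy": 0,"wz": 0}
    - {"tx": 0,"ty": 0,"tz": 0.5,"wx": 0,"wy": 0,"wz": 0}
    - {"tx": 0,"ty": 0,"tz": 0,"wx": 0,"wy": 0,"wz": 0}
    - {"tx": 0,"ty": 0,"tz": 0,"wx": 0,"wy": 0,"wz": 0}

```text
time_s: 3.88
ee_pos: [566.8, -255.5, 13.2]
ee_rot: [180.0, -0.2, -17.3]
force: [-0.1, 0.1, 0.1]
gripper_width: 91.4
gripper_force: 0.0
```

>>> move_arm:
  plan:
    - {"tx": 0,"ty": 0,"tz": 0,"wx": 0,"wy": 0,"wz": 0}
    - {"tx": 0,"ty": 0,"tz": 0,"wx": 0,"wy": 0,"wz": 0}
    - {"tx": 0,"ty": 0,"tz": 0,"wx": 0,"wy": 0,"wz": 0}
    - {"tx": 0,"ty": 0,"tz": 0,"wx": 0,"wy": 0,"wz": 0}
    - {"tx": 0,"ty": 0,"tz": 0,"wx": 0,"wy": 0,"wz": 0}
    - {"tx": 0,"ty": 0,"tz": 0,"wx": 0,"wy": 0,"wz": 0}
    - {"tx": 0,"ty": 0,"tz": 0,"wx": 0,"wy": 0,"wz": 0}
    - {"tx": 0,"ty": 0,"tz": 0,"wx": 0,"wy": 0,"wz": 0}
    - {"tx": 0,"ty": 0,"tz": 0,"wx": 0,"wy": 0,"wz": 0}
    - {"tx": 0,"ty": 0,"tz": 0,"wx": 0,"wy": 0,"wz": 0}
  gripper: 0
  force: 40

```text
time_s: 4.72
ee_pos: [565.7, -255.3, 11.3]
ee_rot: [-180.0, 0.0, -17.3]
force: [-0.0, 0.4, -0.5]
gripper_width: 27.5
gripper_force: 0.0
```

>>> move_arm:
  plan:
    - {"tx": 0,"ty": 0,"tz": 0,"wx": 0,"wy": 0,"wz": 0}
    - {"tx": 0,"ty": 0,"tz": 0,"wx": 0,"wy": 0,"wz": 0}
    - {"tx": 0,"ty": 0,"tz": 0,"wx": 0,"wy": 0,"wz": 0}
    - {"tx": 0,"ty": 0,"tz": 0,"wx": 0,"wy": 0,"wz": 0}
    - {"tx": 0,"ty": 0,"tz": 0,"wx": 0,"wy": 0,"wz": 0}

```text
time_s: 5.13
ee_pos: [565.7, -255.3, 11.3]
ee_rot: [-180.0, 0.0, -17.3]
force: [0.5, -0.3, -0.5]
gripper_width: 14.1
gripper_force: 40.0
```

>>> move_arm:
  plan:
    - {"tx": 0,"ty": 0,"tz": -0.5,"wx": 0,"wy": 0,"wz": 0}
    - {"tx": 0,"ty": 0,"tz": -1.5,"wx": 0,"wy": 0,"wz": 0}
    - {"tx": 0,"ty": 0,"tz": -2.5,"wx": 0,"wy": 0,"wz": 0}
    - {"tx": 0,"ty": 0,"tz": -3,"wx": 0,"wy": 0,"wz": 0}
    - {"tx": 0,"ty": 0,"tz": -1.5,"wx": 0,"wy": 0,"wz": 0}
    - {"tx": 0,"ty": 0,"tz": 0,"wx": 0,"wy": 0,"wz": 0}
    - {"tx": 0,"ty": 0,"tz": 0,"wx": 0,"wy": 0,"wz": 0}

```text
time_s: 5.72
ee_pos: [565.3, -255.1, 101.1]
ee_rot: [-180.0, 0.0, -17.3]
force: [-0.4, 1.5, -5.5]
gripper_width: 13.9
gripper_force: 40.0
```

```bash
python3 - <<'E'
from h import *
s=env.state(); print({k:np.round(s[k],2) for k in s})
rows([498-60,-34,108],-0,8)
E
```

```text
{'time_s': np.float64(5.72), 'qpos': array([-25.35,  27.27,  92.6 ,   0.  ,  60.15,  81.96]), 'qvel': array([ 0.07,  1.74,  2.53,  0.04,  0.32, -0.04]), 'effort': array([ 0.000e+00, -5.281e+01, -2.432e+01,  4.000e-02, -1.800e-01,
        0.000e+00]), 'ee_pos': array([ 565.32, -255.14,  101.12]), 'ee_rot': array([-1.800e+02,  2.000e-02, -1.731e+01]), 'force': array([-0.37,  1.51, -5.49]), 'torque': array([-0.04,  0.2 ,  0.06]), 'gripper_force': np.float64(40.0), 'gripper_width': np.float64(13.91)}
[np.float64(-2.34), np.float64(-2.17), np.float64(-0.09), np.float64(-0.0378)]
[np.float64(-2.26), np.float64(-2.25), np.float64(-0.09), np.float64(-0.0378)]
[np.float64(-2.17), np.float64(-2.34), np.float64(-0.09), np.float64(-0.0378)]
[np.float64(-2.08), np.float64(-2.42), np.float64(-0.09), np.float64(-0.0378)]
[np.float64(-1.99), np.float64(-2.49), np.float64(-0.09), np.float64(-0.0378)]
[np.float64(-1.89), np.float64(-2.57), np.float64(-0.09), np.float64(-0.0378)]
[np.float64(-1.8), np.float64(-2.64), np.float64(-0.09), np.float64(-0.0378)]
[np.float64(-1.69), np.float64(-2.7), np.float64(-0.09), np.float64(-0.0378)]
```

```bash
python3 - <<'E'
from h import *
rows([430,100,214],0,11)
E
```

```text
[np.float64(-2.14), np.float64(-2.72), np.float64(-1.03), np.float64(-0.0275)]
[np.float64(-2.06), np.float64(-2.77), np.float64(-1.03), np.float64(-0.0275)]
[np.float64(-1.98), np.float64(-2.83), np.float64(-1.03), np.float64(-0.0275)]
[np.float64(-1.9), np.float64(-2.88), np.float64(-1.03), np.float64(-0.0275)]
[np.float64(-1.82), np.float64(-2.93), np.float64(-1.03), np.float64(-0.0275)]
[np.float64(-1.74), np.float64(-2.98), np.float64(-1.03), np.float64(-0.0275)]
[np.float64(-1.66), np.float64(-3.03), np.float64(-1.03), np.float64(-0.0275)]
[np.float64(-1.58), np.float64(-3.07), np.float64(-1.03), np.float64(-0.0275)]
[np.float64(-1.49), np.float64(-3.12), np.float64(-1.03), np.float64(-0.0275)]
[np.float64(-1.41), np.float64(-3.16), np.float64(-1.03), np.float64(-0.0275)]
[np.float64(-1.32), np.float64(-3.19), np.float64(-1.03), np.float64(-0.0275)]
```

>>> move_arm:
  plan:
    - {"tx": -1.0,"ty": -1.3,"tz": -1.5,"wx": 0,"wy": 0,"wz": -0.0275}
    - {"tx": -2.06,"ty": -2.77,"tz": -1.4,"wx": 0,"wy": 0,"wz": -0.0275}
    - {"tx": -1.98,"ty": -2.83,"tz": -1.03,"wx": 0,"wy": 0,"wz": -0.0275}
    - {"tx": -1.9,"ty": -2.88,"tz": -1.03,"wx": 0,"wy": 0,"wz": -0.0275}
    - {"tx": -1.82,"ty": -2.93,"tz": -1.03,"wx": 0,"wy": 0,"wz": -0.0275}
    - {"tx": -1.74,"ty": -2.98,"tz": -1.03,"wx": 0,"wy": 0,"wz": -0.0275}
    - {"tx": -1.66,"ty": -3.03,"tz": -1.03,"wx": 0,"wy": 0,"wz": -0.0275}
    - {"tx": -1.58,"ty": -3.07,"tz": -1.03,"wx": 0,"wy": 0,"wz": -0.0275}
    - {"tx": -1.49,"ty": -3.12,"tz": -1.03,"wx": 0,"wy": 0,"wz": -0.0275}
    - {"tx": -1.41,"ty": -3.16,"tz": -0.6,"wx": 0,"wy": 0,"wz": -0.0275}
    - {"tx": -1.32,"ty": -3.19,"tz": -0.2,"wx": 0,"wy": 0,"wz": -0.0275}
    - {"tx": -1.1,"ty": -1.4,"tz": 0,"wx": 0,"wy": 0,"wz": 0}

```text
time_s: 6.72
ee_pos: [423.9, 99.7, 209.0]
ee_rot: [-179.9, 0.2, 0.2]
force: [-0.2, 0.1, -5.5]
gripper_width: 13.8
gripper_force: 40.0
```

>>> move_arm:
  plan:
    - {"tx": 0,"ty": 0,"tz": 0,"wx": 0,"wy": 0,"wz": 0}
    - {"tx": 0,"ty": 0,"tz": 0,"wx": 0,"wy": 0,"wz": 0}
    - {"tx": 0,"ty": 0,"tz": 0,"wx": 0,"wy": 0,"wz": 0}

```text
time_s: 6.97
ee_pos: [425.5, 96.2, 209.1]
ee_rot: [179.9, 0.1, 0.0]
force: [-0.5, 0.2, -6.1]
gripper_width: 14.2
gripper_force: 40.0
```

```bash
python3 - <<'E'
from h import *
import pickle
f=grab("wrist"); pickle.dump(f,open("f3.pkl","wb")); save(f,"w4.png"); s=env.state(); print(s["time_s"],s["ee_pos"],s["ee_rot"],s["qvel"].round(1))
E
```

```text
7.0167 [425.85443795  96.0348382  209.36580199] [ 1.79953416e+02  1.09928549e-01 -2.08514214e-02] [-0.7 -0.1 -0.6  0.2  0.1  0.1]
```

View pics/w4.png

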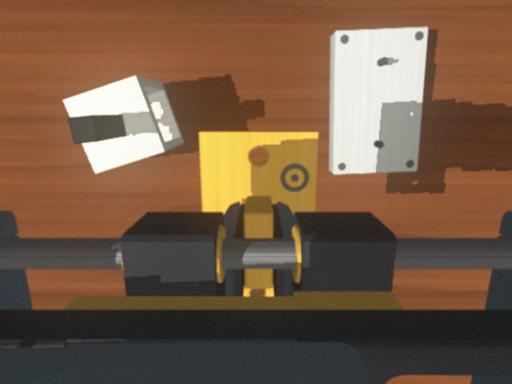

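The wrist view shows the stand at left, with its white top at about (65–180, 78–172) and the probe grip running from (75,128) to (125,125). The held plate has its hole at (259,156) and ring at (294,178). The fixture is at right, with pins at about (383,61) and (378,144).

```bash
python3 - <<'E'
from h import *
import pickle
f=pickle.load(open("f3.pkl","rb")); g=pickle.load(open("f1.pkl","rb"))
T=np.array([425.7,96.1,209.2])
for b in blobs(f,326,25,428,176,75,8): print("F",b,onz(f,*b[1],25).round(1),onz(f,*b[1],42).round(1))
for (n,u,v) in(("hole",259,156),("ring",294.5,178)): print(n,(onz(f,u,v,T[2]-3.5)-T).round(1))
bs=blobs(f,326,25,428,176,100,8)
# fixture top corners by masks in both
for h,z in((g,25),(f,25)):
    m=cv2.cvtColor(h["color"],cv2.COLOR_RGB2HSV); x0=100 if h is g else 322; x1=210 if h is g else 430
    mk=(m[:,:,1]<70).astype(np.uint8); mk[:,:x0]=0; mk[:,x1:]=0; mk[205:]=0; mk[:22]=0
    cs,_=cv2.findContours(mk,0,cv2.CHAIN_APPROX_NONE); c=max(cs,key=cv2.contourArea)
    print("quad",cv2.boundingRect(c),rect(h,c[:,0],25))
# stand/probe
m=cv2.cvtColor(f["color"],cv2.COLOR_RGB2HSV); print(m[127,60:185:6].tolist())
gr=cv2.cvtColor(f["color"],cv2.COLOR_RGB2GRAY)
mk=(gr<60).astype(np.uint8); mk[:, :60]=0; mk[:,190:]=0; mk[:70]=0; mk[180:]=0
cs,_=cv2.findContours(mk,0,cv2.CHAIN_APPROX_NONE)
for c in cs:
    if cv2.contourArea(c)>60: print("dark",cv2.boundingRect(c),cv2.approxPolyDP(c,2.5,True)[:,0].tolist())
mk=((m[:,:,1]<60)&(m[:,:,2]>150)).astype(np.uint8); mk[:,200:]=0; mk[180:]=0
cs,_=cv2.findContours(mk,0,cv2.CHAIN_APPROX_NONE)
for c in cs:
    if cv2.contourArea(c)>150: print("white",cv2.boundingRect(c),cv2.approxPolyDP(c,3,True)[:,0].tolist())
s=pickle.load(open("f1.pkl","rb"))
im=cv2.resize(f["color"][60:190,50:200],None,fx=5,fy=4.5,interpolation=cv2.INTER_CUBIC); cv2.imwrite("pics/stand.png",im[:,:,::-1])
E
```

```text
F (np.int32(9), array([377.9, 143.8])) [455.9 -35.3  25. ] [457.6 -28.9  42. ]
hole [41.7  0.2 -3.5]
ring [ 29.5 -19.5  -3.5]
quad (104, 52, 105, 142) ((498.3708801269531, -34.412864685058594), (150.03147888183594, 99.57124328613281), 2.479400157928467)
quad (329, 26, 100, 149) ((498.233642578125, -29.215354919433594), (149.8732147216797, 100.26607513427734), 2.3160462379455566)
[[12, 150, 148], [11, 135, 151], [16, 38, 87], [21, 42, 86], [19, 31, 91], [26, 44, 92], [18, 56, 82], [25, 39, 84], [28, 36, 84], [23, 36, 86], [24, 41, 93], [27, 27, 180], [24, 26, 185], [23, 25, 182], [28, 22, 184], [28, 26, 175], [25, 32, 134], [26, 8, 251], [28, 13, 242], [25, 25, 172], [13, 116, 101]]
white (148, 90, 32, 53) [[160, 90], [148, 98], [165, 142], [179, 134]]
white (63, 76, 102, 98) [[136, 76], [63, 100], [70, 117], [123, 115], [125, 136], [82, 143], [96, 173], [164, 151]]
```

View pics/stand.png

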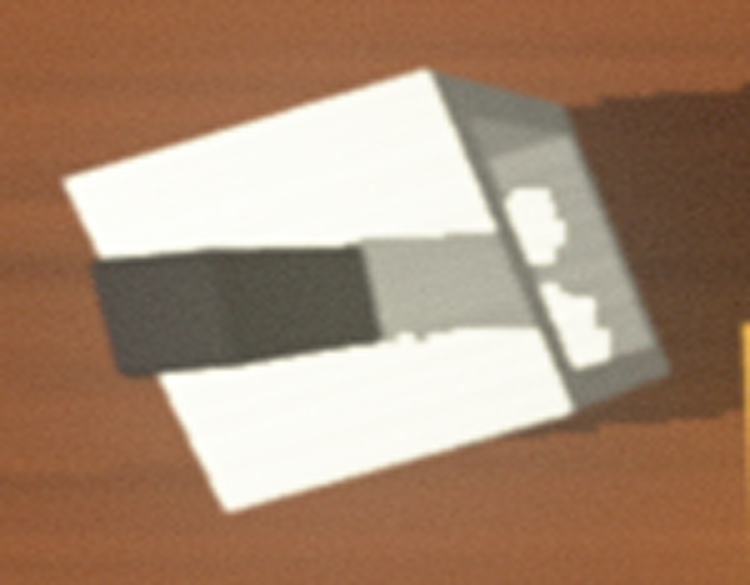

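The crop shows the stand's top face with corners at about (63,100), (136,76), (165,152), (96,174) in the full image. The grip's foot is at about (124,115)–(126,136) and its top is at the left.

```bash
python3 - <<'E'
from h import *
import pickle
f=pickle.load(open("f3.pkl","rb"))
P=np.array([onz(f,u,v,82)[:2] for u,v in((63,100),(136,75.6),(165,151.6),(96,173.8))],np.float32)
print(P.round(1),P.mean(0),cv2.minAreaRect(P))
for u,v in((69,118),(92,115),(75,143),(97,139)): print(onz(f,u,v,137).round(1))
for u,v in((123,115),(126,136)): print(onz(f,u,v,82).round(1))
rows([498.7,-32.3,75],2.4,6)
E
```

```text
[[500.3 271.5]
 [521.1 204.3]
 [454.2 183.3]
 [433.1 250. ]] [477.19757 227.29619] ((477.3043212890625, 227.33645629882812), (70.59529876708984, 70.3477783203125), 17.5599422454834)
[485.9 236.6 137. ]
[488.1 219.4 137. ]
[467.5 234.7 137. ]
[470.5 217.8 137. ]
[487.3 219.1  82. ]
[468.5 218.2  82. ]
[np.float64(1.21), np.float64(2.14), np.float64(2.24), np.float64(-0.007)]
[np.float64(1.2), np.float64(2.15), np.float64(2.24), np.float64(-0.007)]
[np.float64(1.18), np.float64(2.16), np.float64(2.24), np.float64(-0.007)]
[np.float64(1.17), np.float64(2.16), np.float64(2.24), np.float64(-0.007)]
[np.float64(1.15), np.float64(2.17), np.float64(2.24), np.float64(-0.007)]
[np.float64(1.14), np.float64(2.18), np.float64(2.24), np.float64(-0.007)]
```

>>> move_arm:
  plan:
    - {"tx": 0.6,"ty": 1.07,"tz": 1.1,"wx": 0,"wy": 0,"wz": -0.007}
    - {"tx": 1.2,"ty": 2.15,"tz": 2.24,"wx": 0,"wy": 0,"wz": -0.007}
    - {"tx": 1.18,"ty": 2.16,"tz": 2.24,"wx": 0,"wy": 0,"wz": -0.007}
    - {"tx": 1.17,"ty": 2.16,"tz": 2.24,"wx": 0,"wy": 0,"wz": -0.007}
    - {"tx": 1.15,"ty": 2.17,"tz": 2.24,"wx": 0,"wy": 0,"wz": -0.007}
    - {"tx": 1.14,"ty": 2.18,"tz": 2.24,"wx": 0,"wy": 0,"wz": -0.007}
    - {"tx": 0.6,"ty": 1.07,"tz": 1.1,"wx": 0,"wy": 0,"wz": 0}
    - {"tx": 0,"ty": 0,"tz": 0,"wx": 0,"wy": 0,"wz": 0}
    - {"tx": 0,"ty": 0,"tz": 0,"wx": 0,"wy": 0,"wz": 0}
    - {"tx": 0,"ty": 0,"tz": 0,"wx": 0,"wy": 0,"wz": 0}

```text
time_s: 7.85
ee_pos: [499.3, -31.2, 77.0]
ee_rot: [-180.0, -0.0, 2.4]
force: [0.3, 0.0, -6.0]
gripper_width: 13.7
gripper_force: 40.0
```

```bash
python3 - <<'E'
from h import *
import pickle
f=grab("wrist"); s=env.state(); print(s["time_s"],s["ee_pos"],s["ee_rot"],s["qvel"].round(1),s["force"],s["torque"])
T=s["ee_pos"]
for (n,u,v) in(("hole",259,156),("ring",294.5,178)): print(n,(onz(f,u,v,T[2]-3.5)-T).round(1))
rows([498.7,-32.3,60],2.4,1)
E
```

```text
7.9 [499.36836425 -30.84827937  77.30816676] [-1.79982295e+02 -6.97827307e-02  2.42496962e+00] [ 0.7 -0.7 -0.  -0.3 -0.2 -0. ] [-2.37428867e-03  7.62604126e-01 -5.23906338e+00] [-0.03428161  0.16498227  0.00121329]
hole [41.8  1.6 -3.5]
ring [ 30.5 -18.6  -3.5]
[np.float64(-0.07), np.float64(0.14), np.float64(1.73), np.float64(0.0004)]
```

>>> move_arm:
  plan:
    - {"tx": -0.07,"ty": 0.14,"tz": 0.9,"wx": 0,"wy": 0,"wz": 0}
    - {"tx": 0,"ty": 0,"tz": 0.8,"wx": 0,"wy": 0,"wz": 0}
    - {"tx": 0,"ty": 0,"tz": 0,"wx": 0,"wy": 0,"wz": 0}
    - {"tx": 0,"ty": 0,"tz": 0,"wx": 0,"wy": 0,"wz": 0}
    - {"tx": 0,"ty": 0,"tz": 0,"wx": 0,"wy": 0,"wz": 0}

```text
time_s: 8.32
ee_pos: [498.6, -32.5, 59.5]
ee_rot: [-180.0, -0.0, 2.4]
force: [0.1, 0.3, -5.3]
gripper_width: 13.7
gripper_force: 40.0
```

>>> move_arm:
  plan:
    - {"tx": 0,"ty": 0,"tz": 0.25,"wx": 0,"wy": 0,"wz": 0}
    - {"tx": 0,"ty": 0,"tz": 0.25,"wx": 0,"wy": 0,"wz": 0}
    - {"tx": 0,"ty": 0,"tz": 0.25,"wx": 0,"wy": 0,"wz": 0}
    - {"tx": 0,"ty": 0,"tz": 0.25,"wx": 0,"wy": 0,"wz": 0}
    - {"tx": 0,"ty": 0,"tz": 0,"wx": 0,"wy": 0,"wz": 0}

```text
time_s: 8.73
ee_pos: [498.1, -32.7, 48.8]
ee_rot: [-180.0, 0.1, 2.4]
force: [-0.7, -0.5, -5.6]
gripper_width: 13.5
gripper_force: 40.0
```

>>> move_arm:
  plan:
    - {"tx": 0,"ty": 0,"tz": 0.2,"wx": 0,"wy": 0,"wz": 0}
    - {"tx": 0,"ty": 0,"tz": 0.2,"wx": 0,"wy": 0,"wz": 0}
    - {"tx": 0,"ty": 0,"tz": 0.2,"wx": 0,"wy": 0,"wz": 0}
    - {"tx": 0,"ty": 0,"tz": 0.2,"wx": 0,"wy": 0,"wz": 0}
    - {"tx": 0,"ty": 0,"tz": 0.2,"wx": 0,"wy": 0,"wz": 0}
    - {"tx": 0,"ty": 0,"tz": 0,"wx": 0,"wy": 0,"wz": 0}
    - {"tx": 0,"ty": 0,"tz": 0,"wx": 0,"wy": 0,"wz": 0}

```text
time_s: 9.32
ee_pos: [498.4, -32.7, 39.3]
ee_rot: [-180.0, 0.0, 2.4]
force: [-0.6, 0.3, -4.8]
gripper_width: 13.4
gripper_force: 40.0
```

>>> move_arm:
  plan:
    - {"tx": 0,"ty": 0,"tz": 0.1,"wx": 0,"wy": 0,"wz": 0}
    - {"tx": 0,"ty": 0,"tz": 0.1,"wx": 0,"wy": 0,"wz": 0}
    - {"tx": 0,"ty": 0,"tz": 0,"wx": 0,"wy": 0,"wz": 0}
    - {"tx": 0,"ty": 0,"tz": 0,"wx": 0,"wy": 0,"wz": 0}

```text
time_s: 9.65
ee_pos: [498.5, -32.7, 37.4]
ee_rot: [-180.0, 0.0, 2.4]
force: [1.1, -0.2, -5.1]
gripper_width: 13.8
gripper_force: 40.0
```

>>> move_arm:
  plan:
    - {"tx": 0,"ty": 0,"tz": 0.06,"wx": 0,"wy": 0,"wz": 0}
    - {"tx": 0,"ty": 0,"tz": 0.06,"wx": 0,"wy": 0,"wz": 0}
    - {"tx": 0,"ty": 0,"tz": 0,"wx": 0,"wy": 0,"wz": 0}
    - {"tx": 0,"ty": 0,"tz": 0,"wx": 0,"wy": 0,"wz": 0}

```text
time_s: 9.98
ee_pos: [498.6, -32.8, 36.3]
ee_rot: [-180.0, -0.0, 2.4]
force: [0.1, -0.6, -4.8]
gripper_width: 13.7
gripper_force: 40.0
```

>>> move_arm:
  plan:
    - {"tx": 0,"ty": 0,"tz": 0.06,"wx": 0,"wy": 0,"wz": 0}
    - {"tx": 0,"ty": 0,"tz": 0,"wx": 0,"wy": 0,"wz": 0}
    - {"tx": 0,"ty": 0,"tz": 0,"wx": 0,"wy": 0,"wz": 0}

```text
time_s: 10.23
ee_pos: [498.7, -32.7, 36.2]
ee_rot: [-180.0, -0.0, 2.4]
force: [-2.3, 0.4, 3.6]
gripper_width: 13.9
gripper_force: 40.0
```

Contact came at the expected height, so the plate is flush. I'll release it.

>>> move_arm:
  plan:
    - {"tx": 0,"ty": 0,"tz": 0,"wx": 0,"wy": 0,"wz": 0}
    - {"tx": 0,"ty": 0,"tz": 0,"wx": 0,"wy": 0,"wz": 0}
    - {"tx": 0,"ty": 0,"tz": 0,"wx": 0,"wy": 0,"wz": 0}
    - {"tx": 0,"ty": 0,"tz": 0,"wx": 0,"wy": 0,"wz": 0}
    - {"tx": 0,"ty": 0,"tz": 0,"wx": 0,"wy": 0,"wz": 0}
    - {"tx": 0,"ty": 0,"tz": 0,"wx": 0,"wy": 0,"wz": 0}
  gripper: 5.5

```text
time_s: 10.73
ee_pos: [498.7, -32.7, 35.6]
ee_rot: [-180.0, -0.0, 2.4]
force: [0.5, -0.2, 0.2]
gripper_width: 50.7
gripper_force: 0.0
```

>>> move_arm:
  plan:
    - {"tx": 0,"ty": 0,"tz": -1,"wx": 0,"wy": 0,"wz": 0}
    - {"tx": 0,"ty": 0,"tz": -3,"wx": 0,"wy": 0,"wz": 0}
    - {"tx": 0,"ty": 0,"tz": -4,"wx": 0,"wy": 0,"wz": 0}
    - {"tx": 0,"ty": 0,"tz": -4,"wx": 0,"wy": 0,"wz": 0}
    - {"tx": -2,"ty": 0,"tz": -3,"wx": 0,"wy": 0,"wz": 0}
    - {"tx": -3,"ty": 0,"tz": -2,"wx": 0,"wy": 0,"wz": 0}
    - {"tx": -3,"ty": 0,"tz": 0,"wx": 0,"wy": 0,"wz": 0}
    - {"tx": 0,"ty": 0,"tz": 0,"wx": 0,"wy": 0,"wz": 0}
    - {"tx": 0,"ty": 0,"tz": 0,"wx": 0,"wy": 0,"wz": 0}
    - {"tx": 0,"ty": 0,"tz": 0,"wx": 0,"wy": 0,"wz": 0}

```text
time_s: 11.57
ee_pos: [419.2, -36.2, 206.2]
ee_rot: [180.0, -0.1, 2.4]
force: [1.0, -0.5, 0.0]
gripper_width: 54.8
gripper_force: 0.0
```

```bash
python3 - <<'E'
from h import *
import pickle
f=grab("wrist"); pickle.dump(f,open("f4.pkl","wb")); save(f,"w5.png"); s=env.state(); print(s["time_s"],s["ee_pos"],s["ee_rot"])
c=plate_mask(f); print("plate",rect(f,c,33)); x0,y0=c.min(0);x1,y1=c.max(0);print(x0,y0,x1,y1)
for t in(70,110):
  for b in blobs(f,x0,y0,x1,y1,t,6): print(t,b,onz(f,*b[1],33).round(1))
a=np.radians(2.4); R=np.array([[np.cos(a),-np.sin(a)],[np.sin(a),np.cos(a)]]); e=np.array([498.3,-32.0])+R@[30,-20]; print("spot exp",e,proj(f,[*e,33]))
E
```

```text
11.6167 [419.44359651 -36.16495892 205.81265042] [ 1.79999408e+02 -5.24059180e-02  2.42532942e+00]
plate ((498.85113525390625, -32.43327331542969), (106.29710388183594, 62.541133880615234), 2.4570627212524414)
228 42 289 149
110 (np.int32(12), array([259.8,  55.6])) [539.4 -32.   33. ]
110 (np.int32(10), array([259. , 137.5])) [458.  -34.8  33. ]
spot exp [529.11119798 -50.72618699] [277.81525456  67.28149653]
```

View pics/w5.png

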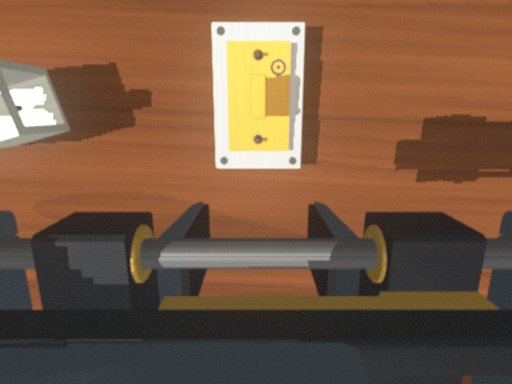

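The wrist view shows the plate seated on the fixture, pins through the holes at (260,55) and (259,138). The ring is at (278,67), within a pixel of the expected (277.8,67.3). Next comes a view of the probe.

>>> move_arm:
  plan:
    - {"tx": 0,"ty": -2.0,"tz": 0,"wx": 0,"wy": 0,"wz": -0.005}
    - {"tx": 0,"ty": -4.0,"tz": 0,"wx": 0,"wy": 0,"wz": -0.005}
    - {"tx": 0,"ty": -4.0,"tz": 0,"wx": 0,"wy": 0,"wz": -0.005}
    - {"tx": 0,"ty": -4.0,"tz": 0,"wx": 0,"wy": 0,"wz": -0.005}
    - {"tx": 0,"ty": -4.0,"tz": 0,"wx": 0,"wy": 0,"wz": -0.005}
    - {"tx": 0,"ty": -4.0,"tz": 0,"wx": 0,"wy": 0,"wz": -0.005}
    - {"tx": 0,"ty": -3.0,"tz": 0,"wx": 0,"wy": 0,"wz": -0.005}
    - {"tx": 0,"ty": -1.3,"tz": 0,"wx": 0,"wy": 0,"wz": 0}
    - {"tx": 0,"ty": 0,"tz": 0,"wx": 0,"wy": 0,"wz": 0}
    - {"tx": 0,"ty": 0,"tz": 0,"wx": 0,"wy": 0,"wz": 0}
    - {"tx": 0,"ty": 0,"tz": 0,"wx": 0,"wy": 0,"wz": 0}

```text
time_s: 12.53
ee_pos: [403.4, 225.9, 205.1]
ee_rot: [179.9, 0.1, 4.4]
force: [0.5, 0.2, 0.4]
gripper_width: 55.2
gripper_force: 0.0
```

```bash
python3 - <<'E'
from h import *
import pickle
f=grab("wrist"); pickle.dump(f,open("f5.pkl","wb")); save(f,"w6.png"); s=env.state(); print(s["time_s"],s["ee_pos"],s["ee_rot"])
c=white_mask(f); print(rect(f,c,82),cv2.approxPolyDP(c.reshape(-1,1,2),3,True)[:,0].tolist())
x0,y0=c.min(0);x1,y1=c.max(0)
g=cv2.cvtColor(f["color"],cv2.COLOR_RGB2GRAY)
cv2.imwrite("pics/w6c.png",cv2.resize(f["color"][y0:y1,x0:x1,::-1],None,fx=6,fy=6,interpolation=cv2.INTER_CUBIC)); print(x0,y0,x1,y1)
E
```

```text
12.5833 [403.40891092 225.55068767 205.30564359] [1.79960195e+02 4.14411427e-02 4.37172099e+00]
((477.6466979980469, 227.96817016601562), (70.91764068603516, 71.03567504882812), 17.31356430053711) [[293, 51], [215, 70], [234, 148], [309, 131]]
215 51 309 148
```

View pics/w6c.png

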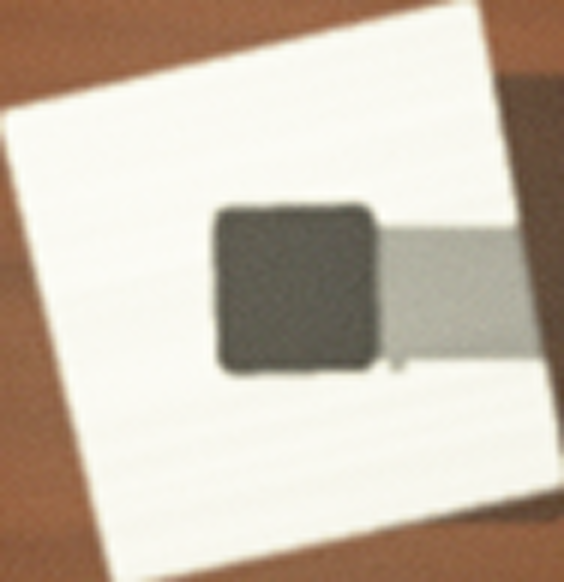

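The crop shows the stand's top and, near its middle, the grip's top face, centred at about (264,99) in the full image. It is almost square to the image, so its yaw is about the tool's 4.4°.

```bash
python3 - <<'E'
from h import *
import pickle
f=pickle.load(open("f5.pkl","rb")); f3=pickle.load(open("f3.pkl","rb"))
g=cv2.cvtColor(f["color"],cv2.COLOR_RGB2GRAY); m=(g<125).astype(np.uint8); k=np.zeros_like(m); k[75:125,240:286]=1; m*=k
cs,_=cv2.findContours(m,0,cv2.CHAIN_APPROX_NONE); c=max(cs,key=cv2.contourArea)[:,0]
print(c.min(0),c.max(0),rect(f,c,137)); ctr=c.min(0)/2+c.max(0)/2
print("top",tri([(f,*ctr),(f3,83.3,128.8)]).round(1))
rows([477.5,227.5,90],4.2,1)
E
```

```text
[251  85] [277 112] ((477.82635498046875, 228.00405883789062), (18.604923248291016, 18.719192504882812), 5.2589802742004395)
top [478.  228.  135.4]
[np.float64(7.4), np.float64(0.37), np.float64(11.53), np.float64(0.003)]
```

>>> move_arm:
  plan:
    - {"tx": 2.0,"ty": 0.1,"tz": 0,"wx": 0,"wy": 0,"wz": -0.012}
    - {"tx": 3.4,"ty": 0.13,"tz": 0.5,"wx": 0,"wy": 0,"wz": 0}
    - {"tx": 2.02,"ty": 0.1,"tz": 2.0,"wx": 0,"wy": 0,"wz": 0}
    - {"tx": 0,"ty": 0,"tz": 3.0,"wx": 0,"wy": 0,"wz": 0}
    - {"tx": 0,"ty": 0,"tz": 3.0,"wx": 0,"wy": 0,"wz": 0}
    - {"tx": 0,"ty": 0,"tz": 2.0,"wx": 0,"wy": 0,"wz": 0}
    - {"tx": 0,"ty": 0,"tz": 1.0,"wx": 0,"wy": 0,"wz": 0}
    - {"tx": 0,"ty": 0,"tz": 0,"wx": 0,"wy": 0,"wz": 0}
    - {"tx": 0,"ty": 0,"tz": 0,"wx": 0,"wy": 0,"wz": 0}
    - {"tx": 0,"ty": 0,"tz": 0,"wx": 0,"wy": 0,"wz": 0}

```text
time_s: 13.42
ee_pos: [478.6, 229.6, 92.2]
ee_rot: [-179.9, -0.2, 5.1]
force: [0.4, -0.1, 1.0]
gripper_width: 55.0
gripper_force: 0.0
```

>>> move_arm:
  plan:
    - {"tx": 0,"ty": 0,"tz": 0,"wx": 0,"wy": 0,"wz": 0}
    - {"tx": 0,"ty": 0,"tz": 0,"wx": 0,"wy": 0,"wz": 0}
    - {"tx": 0,"ty": 0,"tz": 0,"wx": 0,"wy": 0,"wz": 0}
    - {"tx": 0,"ty": 0,"tz": 0,"wx": 0,"wy": 0,"wz": 0}
    - {"tx": 0,"ty": 0,"tz": 0,"wx": 0,"wy": 0,"wz": 0}
    - {"tx": 0,"ty": 0,"tz": 0,"wx": 0,"wy": 0,"wz": 0}
    - {"tx": 0,"ty": 0,"tz": 0,"wx": 0,"wy": 0,"wz": 0}
    - {"tx": 0,"ty": 0,"tz": 0,"wx": 0,"wy": 0,"wz": 0}
    - {"tx": 0,"ty": 0,"tz": 0,"wx": 0,"wy": 0,"wz": 0}
  gripper: 0
  force: 30

```text
time_s: 14.17
ee_pos: [477.4, 229.1, 90.8]
ee_rot: [180.0, -0.0, 5.1]
force: [-0.3, -2.7, 3.6]
gripper_width: 19.9
gripper_force: 30.0
```

>>> move_arm:
  plan:
    - {"tx": 0,"ty": 0.1,"tz": 0,"wx": 0,"wy": 0,"wz": 0}
    - {"tx": 0,"ty": 0,"tz": 0,"wx": 0,"wy": 0,"wz": 0}
    - {"tx": 0,"ty": 0,"tz": 0,"wx": 0,"wy": 0,"wz": 0}

```text
time_s: 14.42
ee_pos: [477.4, 229.0, 90.9]
ee_rot: [-179.9, -0.0, 5.1]
force: [-0.5, 0.8, 3.2]
gripper_width: 20.2
gripper_force: 30.0
```

>>> move_arm:
  plan:
    - {"tx": 0,"ty": 0,"tz": -0.5,"wx": 0,"wy": 0,"wz": 0}
    - {"tx": 0,"ty": 0,"tz": -1.0,"wx": 0,"wy": 0,"wz": 0}
    - {"tx": 0,"ty": 0,"tz": -1.5,"wx": 0,"wy": 0,"wz": 0}
    - {"tx": 0,"ty": 0,"tz": -1.5,"wx": 0,"wy": 0,"wz": 0}
    - {"tx": 0,"ty": 0,"tz": -2.0,"wx": 0,"wy": 0,"wz": 0}
    - {"tx": 0,"ty": 0,"tz": -2.0,"wx": 0,"wy": 0,"wz": 0}
    - {"tx": 0,"ty": 0,"tz": -1.0,"wx": 0,"wy": 0,"wz": 0}
    - {"tx": 0,"ty": 0,"tz": 0,"wx": 0,"wy": 0,"wz": 0}
    - {"tx": 0,"ty": 0,"tz": 0,"wx": 0,"wy": 0,"wz": 0}

```text
time_s: 15.17
ee_pos: [477.4, 228.5, 185.7]
ee_rot: [-180.0, -0.0, 5.1]
force: [-0.7, -0.2, -2.2]
gripper_width: 19.7
gripper_force: 30.0
```

```bash
python3 - <<'E'
from h import *
import pickle
F={n:grab(n) for n in("scene","side","wrist")}; pickle.dump(F,open("f6.pkl","wb"))
s=env.state(); print({k:np.round(s[k],2) for k in("time_s","ee_pos","ee_rot","force","torque","gripper_width")})
T=s["ee_pos"]
f=F["side"]
print("tip exp px",proj(f,[T[0],T[1],T[2]-76]),proj(f,[T[0],T[1],T[2]]), "scene",proj(F["scene"],[T[0],T[1],T[2]-76]),proj(F["scene"],[T[0],T[1],T[2]]))
E
```

```text
{'time_s': np.float64(15.32), 'ee_pos': array([476.59, 228.1 , 184.26]), 'ee_rot': array([1.7995e+02, 1.5000e-01, 5.1200e+00]), 'force': array([ 0.44,  0.27, -2.11]), 'torque': array([-0.02,  0.16,  0.  ]), 'gripper_width': np.float64(19.92)}
tip exp px [160.21810217 161.6431782 ] [156.57267714 132.77381567] scene [358.40785927 190.38158325] [362.13522656 166.18989798]
```

```bash
python3 - <<'E'
from h import *
rows([528.9,-50.7,184],5.1,1,p0=[477,228.2,185],y0=5.1)
E
```

```text
[np.float64(2.69), np.float64(28.24), np.float64(0.1), np.float64(-0.0)]
```

>>> move_arm:
  plan:
    - {"tx": 0.15,"ty": 1.2,"tz": 0,"wx": 0,"wy": 0,"wz": 0}
    - {"tx": 0.25,"ty": 2.5,"tz": 0,"wx": 0,"wy": 0,"wz": 0}
    - {"tx": 0.3,"ty": 3.5,"tz": 0,"wx": 0,"wy": 0,"wz": 0}
    - {"tx": 0.35,"ty": 3.5,"tz": 0,"wx": 0,"wy": 0,"wz": 0}
    - {"tx": 0.35,"ty": 3.5,"tz": 0,"wx": 0,"wy": 0,"wz": 0}
    - {"tx": 0.35,"ty": 3.5,"tz": 0,"wx": 0,"wy": 0,"wz": 0}
    - {"tx": 0.35,"ty": 3.5,"tz": 0,"wx": 0,"wy": 0,"wz": 0}
    - {"tx": 0.3,"ty": 3.5,"tz": 0,"wx": 0,"wy": 0,"wz": 0}
    - {"tx": 0.2,"ty": 2.4,"tz": 0,"wx": 0,"wy": 0,"wz": 0}
    - {"tx": 0.09,"ty": 1.14,"tz": 0,"wx": 0,"wy": 0,"wz": 0}
    - {"tx": 0,"ty": 0,"tz": 0,"wx": 0,"wy": 0,"wz": 0}
    - {"tx": 0,"ty": 0,"tz": 0,"wx": 0,"wy": 0,"wz": 0}

```text
time_s: 16.32
ee_pos: [528.9, -50.5, 185.0]
ee_rot: [-179.9, 0.1, 5.0]
force: [-0.3, 0.1, -1.5]
gripper_width: 19.8
gripper_force: 30.0
```

>>> move_arm:
  plan:
    - {"tx": 0,"ty": 0,"tz": 1.5,"wx": 0,"wy": 0,"wz": 0}
    - {"tx": 0,"ty": 0,"tz": 2.0,"wx": 0,"wy": 0,"wz": 0}
    - {"tx": 0,"ty": 0,"tz": 1.5,"wx": 0,"wy": 0,"wz": 0}
    - {"tx": 0,"ty": 0,"tz": 0.8,"wx": 0,"wy": 0,"wz": 0}
    - {"tx": 0,"ty": 0,"tz": 0,"wx": 0,"wy": 0,"wz": 0}
    - {"tx": 0,"ty": 0,"tz": 0,"wx": 0,"wy": 0,"wz": 0}
    - {"tx": 0,"ty": 0,"tz": 0,"wx": 0,"wy": 0,"wz": 0}

```text
time_s: 16.9
ee_pos: [530.1, -49.8, 128.6]
ee_rot: [180.0, -0.1, 5.2]
force: [-0.4, 0.0, -0.8]
gripper_width: 19.7
gripper_force: 30.0
```

```bash
python3 - <<'E'
from h import *
import pickle
F={n:grab(n) for n in("scene","side","wrist")}; pickle.dump(F,open("f7.pkl","wb"))
s=env.state(); print({k:np.round(s[k],2) for k in("time_s","ee_pos","ee_rot","force","torque","gripper_width")})
T=s["ee_pos"]
for n in F:
    f=F[n]; a,b,c=[proj(f,[T[0],T[1],T[2]+d]).round(1) for d in(-76.8,-58.8,-8.8)]; print(n,a,b,c,"spot",proj(f,[529.1,-50.7,33]).round(1))
f=F["side"]; u,v=proj(f,[T[0],T[1],T[2]-60]).astype(int)
g=cv2.cvtColor(f["color"],cv2.COLOR_RGB2GRAY)
for r in range(v-24,v+22,2): print(r,g[r,u-16:u+17].tolist())
E
```

```text
{'time_s': np.float64(17.05), 'ee_pos': array([530.04, -50.27, 128.62]), 'ee_rot': array([ 1.7999e+02, -1.1000e-01,  5.1300e+00]), 'force': array([ 0.07,  0.83, -1.55]), 'torque': array([-0.02,  0.17, -0.01]), 'gripper_width': np.float64(19.55)}
scene [262.3 176.2] [262.3 171.1] [262.2 156.6] spot [262.4 181.2]
side [223.6 228.2] [223.2 220.8] [222.1 199.7] spot [223.7 235.9]
wrist [259.  196.2] [259.  202.3] [259.2 225.5] spot [259.3 191.7]
197 [108, 107, 105, 105, 106, 105, 102, 101, 100, 64, 74, 81, 71, 70, 70, 71, 70, 72, 69, 65, 65, 64, 62, 68, 79, 88, 104, 108, 108, 107, 107, 107, 106]
199 [108, 108, 109, 107, 104, 106, 106, 103, 101, 94, 74, 78, 67, 65, 65, 64, 58, 52, 46, 42, 34, 48, 96, 108, 111, 111, 112, 112, 110, 108, 108, 109, 110]
201 [109, 107, 108, 109, 108, 105, 104, 104, 104, 102, 98, 89, 75, 48, 34, 28, 66, 71, 95, 98, 100, 106, 107, 104, 104, 107, 112, 113, 112, 112, 110, 108, 108]
203 [109, 108, 107, 107, 108, 109, 107, 105, 104, 103, 102, 101, 135, 146, 148, 154, 149, 139, 124, 109, 107, 110, 110, 108, 107, 105, 104, 109, 114, 117, 114, 112, 109]
205 [111, 110, 
[... 2474 characters left out ...]
 246, 247, 247, 247]
235 [122, 122, 121, 119, 122, 124, 118, 129, 132, 134, 137, 167, 213, 214, 176, 192, 182, 166, 189, 182, 162, 213, 219, 219, 220, 220, 220, 220, 220, 225, 232, 245, 247]
237 [122, 130, 134, 131, 136, 138, 137, 138, 139, 139, 139, 139, 139, 145, 122, 150, 171, 166, 171, 182, 182, 215, 219, 213, 200, 175, 158, 146, 135, 127, 185, 240, 246]
239 [137, 137, 138, 138, 138, 138, 137, 139, 139, 140, 140, 139, 140, 140, 140, 140, 205, 194, 192, 175, 149, 143, 129, 124, 125, 125, 124, 135, 137, 148, 177, 239, 247]
241 [138, 138, 138, 137, 139, 139, 139, 139, 139, 140, 134, 133, 128, 125, 125, 125, 123, 123, 124, 124, 124, 135, 137, 148, 152, 153, 157, 159, 158, 226, 235, 235, 244]
```

>>> move_arm:
  plan:
    - {"tx": -0.1,"ty": 0.04,"tz": 0.6,"wx": 0,"wy": 0,"wz": 0}
    - {"tx": 0,"ty": 0,"tz": 0.6,"wx": 0,"wy": 0,"wz": 0}
    - {"tx": 0,"ty": 0,"tz": 0.3,"wx": 0,"wy": 0,"wz": 0}
    - {"tx": 0,"ty": 0,"tz": 0,"wx": 0,"wy": 0,"wz": 0}
    - {"tx": 0,"ty": 0,"tz": 0,"wx": 0,"wy": 0,"wz": 0}
    - {"tx": 0,"ty": 0,"tz": 0,"wx": 0,"wy": 0,"wz": 0}

```text
time_s: 17.55
ee_pos: [528.5, -50.9, 112.6]
ee_rot: [-180.0, -0.0, 5.1]
force: [-0.5, 0.3, -1.9]
gripper_width: 20.0
gripper_force: 30.0
```

```bash
python3 - <<'E'
from h import *
import pickle
F={n:grab(n) for n in("side","wrist")}; pickle.dump(F,open("f8.pkl","wb"))
s=env.state(); print({k:np.round(s[k],2) for k in("time_s","ee_pos","ee_rot","force","gripper_width")})
T=s["ee_pos"]
for n in F:
    f=F[n]; a,b=[proj(f,[T[0],T[1],T[2]+d]).round(1) for d in(-76.8,-58.8)]; print(n,a,b,"spot",proj(f,[529.1,-50.7,33]).round(1))
g=cv2.cvtColor(F["wrist"]["color"],cv2.COLOR_RGB2GRAY)
for r in range(176,216,1): print(r,g[r,243:276].tolist())
g=cv2.cvtColor(F["side"]["color"],cv2.COLOR_RGB2GRAY)
for r in range(222,244,1): print(r,g[r,210:240].tolist())
E
```

```text
{'time_s': np.float64(17.65), 'ee_pos': array([528.65, -50.91, 112.8 ]), 'ee_rot': array([ 1.80e+02, -3.00e-02,  5.11e+00]), 'force': array([ 0.44,  0.03, -1.08]), 'gripper_width': np.float64(19.9)}
side [223.5 234.8] [223.1 227.6] spot [223.7 235.9]
wrist [258.9 195.9] [258.9 202.1] spot [258.7 194.4]
176 [228, 227, 226, 227, 229, 233, 239, 239, 239, 239, 239, 239, 239, 239, 240, 240, 239, 240, 240, 239, 240, 239, 240, 240, 240, 240, 240, 240, 240, 239, 240, 240, 236]
177 [200, 204, 202, 204, 210, 229, 238, 239, 239, 239, 239, 240, 240, 239, 240, 240, 240, 239, 240, 239, 239, 240, 241, 241, 239, 239, 240, 240, 240, 239, 240, 239, 237]
178 [191, 191, 191, 195, 206, 229, 239, 239, 239, 239, 240, 240, 239, 240, 239, 240, 239, 239, 239, 240, 239, 240, 240, 240, 240, 240, 239, 240, 239, 240, 239, 239, 235]
179 [189, 193, 194, 200, 218, 235, 239, 239, 238, 239, 240, 240, 240, 240, 239, 239, 239, 240, 240, 239, 239, 240, 240, 240, 240, 240, 239, 240, 239, 240, 240, 239, 235]
180 [208, 209, 209, 214, 229, 238, 239, 239, 239, 239, 239, 240, 239, 240, 239, 240, 239, 239, 239, 239, 239, 240, 2
[... 8535 characters left out ...]
 194, 174, 140, 125, 139, 128, 124, 124, 125, 124, 135, 137, 148, 177, 239, 247]
240 [138, 138, 138, 138, 139, 140, 140, 139, 139, 139, 137, 134, 131, 160, 149, 143, 128, 123, 125, 125, 124, 135, 137, 148, 152, 153, 156, 158, 191, 240]
241 [138, 139, 139, 139, 139, 139, 140, 134, 133, 128, 126, 124, 125, 124, 123, 125, 125, 124, 135, 138, 148, 152, 153, 157, 159, 158, 226, 235, 234, 244]
242 [138, 138, 138, 138, 134, 132, 127, 125, 124, 122, 122, 123, 124, 125, 130, 136, 142, 149, 152, 154, 157, 159, 158, 226, 235, 235, 244, 248, 246, 231]
243 [138, 134, 129, 126, 124, 124, 122, 123, 123, 123, 123, 129, 136, 148, 151, 153, 155, 157, 157, 157, 226, 235, 236, 244, 249, 246, 229, 211, 198, 171]
```

The tip is about 0.7 mm short of the ring centre in −y. I'll correct that and press down.

>>> move_arm:
  plan:
    - {"tx": 0.02,"ty": 0.07,"tz": 0,"wx": 0,"wy": 0,"wz": 0}
    - {"tx": 0,"ty": 0,"tz": 0,"wx": 0,"wy": 0,"wz": 0}
    - {"tx": 0,"ty": 0,"tz": 0.15,"wx": 0,"wy": 0,"wz": 0}
    - {"tx": 0,"ty": 0,"tz": 0.15,"wx": 0,"wy": 0,"wz": 0}
    - {"tx": 0,"ty": 0,"tz": 0.15,"wx": 0,"wy": 0,"wz": 0}
    - {"tx": 0,"ty": 0,"tz": 0.15,"wx": 0,"wy": 0,"wz": 0}
    - {"tx": 0,"ty": 0,"tz": 0.15,"wx": 0,"wy": 0,"wz": 0}
    - {"tx": 0,"ty": 0,"tz": 0.15,"wx": 0,"wy": 0,"wz": 0}
    - {"tx": 0,"ty": 0,"tz": 0,"wx": 0,"wy": 0,"wz": 0}
    - {"tx": 0,"ty": 0,"tz": 0,"wx": 0,"wy": 0,"wz": 0}
    - {"tx": 0,"ty": 0,"tz": 0,"wx": 0,"wy": 0,"wz": 0}
    - {"tx": 0,"ty": 0,"tz": 0,"wx": 0,"wy": 0,"wz": 0}

```text
time_s: 18.65
ee_pos: [528.8, -51.6, 103.8]
ee_rot: [180.0, -0.0, 5.1]
force: [0.2, -0.1, 2.2]
gripper_width: 19.7
gripper_force: 30.0
```

```bash
python3 - <<'E'
from h import *
import pickle
fz=[];p=[]
for i in range(8):
    f=grab("side"); s=env.state(); fz.append(s["force"]); p.append(s["ee_pos"])
print(np.mean(fz,0).round(2),np.std(fz,0).round(2),np.mean(p,0).round(2),s["ee_rot"],s["time_s"])
g=cv2.cvtColor(f["color"],cv2.COLOR_RGB2GRAY)
for r in range(229,241): print(r,g[r,214:236].tolist())
T=np.mean(p,0); print([proj(f,[T[0],T[1],z]).round(1) for z in(T[2]-58.8,33)])
E
```

```text
[0.11 0.14 2.09] [0.72 0.39 0.35] [528.84 -51.56 103.74] [-1.79999028e+02 -1.69697217e-02  5.11360694e+00] 19.05
229 [121, 119, 121, 207, 218, 217, 207, 167, 155, 152, 144, 133, 118, 170, 213, 218, 221, 238, 246, 247, 247, 247]
230 [118, 118, 120, 207, 217, 217, 210, 169, 154, 153, 144, 134, 119, 150, 213, 219, 219, 223, 239, 246, 248, 248]
231 [118, 120, 121, 208, 218, 218, 214, 170, 154, 152, 144, 135, 119, 132, 209, 219, 218, 218, 223, 239, 246, 248]
232 [121, 122, 124, 191, 216, 218, 219, 186, 161, 157, 149, 135, 153, 198, 215, 218, 218, 218, 218, 224, 239, 246]
233 [122, 123, 123, 184, 215, 219, 219, 215, 181, 126, 101, 134, 200, 216, 218, 218, 218, 219, 218, 219, 224, 239]
234 [121, 119, 121, 152, 211, 219, 219, 214, 182, 108, 69, 100, 170, 207, 217, 219, 219, 219, 219, 219, 220, 225]
235 [130, 132, 134, 137, 167, 213, 214, 176, 170, 108, 68, 124, 169, 162, 214, 219, 220, 220, 220, 220, 220, 220]
236 [137, 138, 138, 138, 139, 168, 176, 141, 189, 141, 96, 133, 177, 143, 213, 220, 220, 221, 219, 213, 200, 186]
237 [138, 139, 139, 139, 139, 140, 145, 122, 150, 149, 108, 98, 127, 126, 168, 214, 213, 200, 175, 158, 147, 135]
238 [138, 139, 139, 139, 139, 140, 140, 135, 138, 180, 138, 123, 131, 129, 133, 161, 159, 147, 129, 126, 124, 125]
239 [139, 139, 139, 139, 140, 140, 141, 140, 140, 205, 162, 132, 128, 126, 125, 125, 124, 124, 125, 124, 135, 138]
240 [139, 140, 140, 140, 140, 139, 137, 135, 130, 160, 136, 125, 124, 124, 125, 125, 124, 135, 137, 147, 152, 153]
[array([223.5, 231.4]), array([223.7, 236.2])]
```

```bash
python3 - <<'E'
from h import *
print(env.job_done()); s=env.state(); print(s["time_s"],s["ee_pos"],s["force"])
E
```

```text
the job is handed in; nothing more can be done
None
the job is handed in; nothing more can be done
```

I seated the plate flush on the pins and let go, then handed the job in at about 19 s with the probe held upright on the ringed spot, its tip pressed in about 6 mm (about 3 N); the bystanders were not touched.

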